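Get the tape measure out from behind the spray cans

ROBOT

A 6-joint arm with a two-finger parallel gripper is mounted at the origin on the work surface. World frame = base frame: x ahead of the robot, y to its left, z up, the work surface at z = 0. Lengths are in m, angles in rad, forces in N, time in s.
With the tool pointing down it reaches from about 0.25 to 0.8 m from the base axis. Payload 3.9 kg.
Tool frame: the origin (TCP) lies midway between the tips of the shut fingers; the grasp point (between the pads) lies 19 mm behind it; z points along the fingers, y is the line along which they close (so a half turn about z gives the same grasp; the last joint's range is limited). The gripper opens to 85 mm and grips with 20 to 120 N. Pads are 22 mm wide; open, the fingers measure 114 mm over their backs; the gripper's body (76 mm by 85 mm) begins 54 mm behind the grasp point. The pads swing forward as they close: fully open they stand 13 mm farther back than shut.
Start: joints at [1.203, 0.26, -0.138, 1.173, 0, 1.571], TCP at [0.189, 0.49, 0.231] pointing down, gripper open.
Joint ranges: [-2.78, 2.78], [-0.83, 1.72], [-1.28, 1.37], [-1.9, 2.12], [-1.57, 1.48], [-3.14, 3.14]. Speed limits (rad/s): [2.57, 2.57, 3.14, 3.14, 3.14, 3.14].

INTERFACE

Orientations are given as a unit quaternion [x, y, z, w].
In Python, from plant import manip, snapshot gives the robot as it stands.
- The arm moves only by the shell command python3 -m handwheel 'ROWS'. ROWS is JSON, a list of rows, each a list of 3 entries, a list of its own where there are three numbers: the turn, a rotation vector about the tool's x, y, z in degrees, then the shift along the tool's x, y, z in m, then the finger opening in m, from 0 to 0.0854. A call has 1 to 8 rows; each row is the pose to reach, as a shift and turn from the pose commanded when the call began, along the tool's axes at that moment; what a row does not reach only later rows make up. A row lasts 1/8 s, in which the tool goes at most 62.5 mm and 10.7 degrees, less where a joint would pass 70% of its speed; a pose out of reach is approached as far as the arm can. A call with a gripper value outside its range is refused whole. The fingers move at their own pace and stop on an object; the grip force is fixed at half the most. Time passes only in rows, so rows that repeat a pose let the fingers close. It gives the time, the measured TCP pose, the force, the opening and the grip force at its end, in the units of the state.
- manip.get_obs(): the state, without advancing time (a new reading comes with each control period).
- snapshot(name): name is "side" or "top" or "wrist"; returns a dict with "image" (384x512x3 uint8, red, green, blue), "fx", "fy", "cx", "cy" (pixels), "k1" (the pictures are not rectified: a ray, as slopes to the right and down, at radius r is drawn at 1 + k1 r^2 times it, then the intrinsics apply), "world_to_cam" (4x4, takes a point from world to camera coordinates). Camera axes: x right, y down, z forward; pixel columns grow to the right and rows downward; lengths in m; the calibration is good to about 2 mm. A picture is of the moment at which its call begins. There is no depth.
- manip.hand_in(): hands the job in; it is judged then, once.
The state is a dict: "time_s": time; "q": joint angles; "joint_velocities": joint speeds; "joint_torque": joint torques, N m; "tcp_pos": TCP position; "ee_rot": TCP orientation; "force": force on the tool from outside, world axes, zero at the start; "ft_torque": the same for the moment, N m; "gripper_width": finger opening in m; "grasp_force": force on a finger pad.
Only numpy, scipy, OpenCV 4.12 (cv2) and the standard library are available. Lean on these libraries where they do the work, as an engineer would, in place of code of your own. Each camera call takes 0.05 s, during which the arm holds its last target. There are 200 camera calls.

TASK

Clear all three spray cans off the rack and stand them on the green side mat, then take out the orange tape measure they were crowding and lay it flat in the middle of the white square on the wooden board. Only then put the cans back on the rack, each one standing centred on the pad of its own colour. Set everything down without dropping it, and do not tip any can over.

Things in the scene. Friction and masses are not known exactly. Their poses are not given: they have to be found in the camera images.
- tape: orange tape measure with black trim lying flat, 62 x 62 mm in plan (rounded edges), 36 mm high, 0.18 kg; origin at the centre of its underside, z up. At the start it lies on the rack between the three cans, sides parallel to the rack's to within 0.05 rad, about 10 mm from each can and from the rack's back fence
- can_red: red spray can with red cap, upright: body 50 mm in diameter up to 85 mm, then cap 36 mm in diameter up to 110 mm, about 0.15 kg; origin at the centre of its underside, z up. At the start it stands on one of the three pads of the rack, not always its own
- can_yellow: yellow spray can with yellow cap, upright: body 50 mm in diameter up to 85 mm, then cap 36 mm in diameter up to 110 mm, about 0.15 kg; origin at the centre of its underside, z up. At the start it stands on one of the three pads of the rack, not always its own
- can_blue: blue spray can with blue cap, upright: body 50 mm in diameter up to 85 mm, then cap 36 mm in diameter up to 110 mm, about 0.15 kg; origin at the centre of its underside, z up. At the start it stands on one of the three pads of the rack, not always its own
- pad_red: red round pad fixed on the rack, 66 mm in diameter, 4 mm thick; origin at the centre of its underside, so a can standing on it has its underside 4 mm above this origin. Partly hidden under a can at the start, its rim shows. Which of the three pad spots has which colour changes from start to start
- pad_yellow: yellow round pad fixed on the rack, 66 mm in diameter, 4 mm thick; origin at the centre of its underside, so a can standing on it has its underside 4 mm above this origin. Partly hidden under a can at the start, its rim shows. Which of the three pad spots has which colour changes from start to start
- pad_blue: blue round pad fixed on the rack, 66 mm in diameter, 4 mm thick; origin at the centre of its underside, so a can standing on it has its underside 4 mm above this origin. Partly hidden under a can at the start, its rim shows. Which of the three pad spots has which colour changes from start to start
- rack: fixed plywood rack board, 166 mm (x) x 210 mm (y), 12 mm thick, with a fence 40 mm high above the board along its far (+x) edge, fence inner face at x = +71 mm; origin at the centre of its underside. Tape bay (dark square) at (30, 0) mm; the three pad spots are at (-38, 0), (30, 68) and (30, -68) mm in its frame
- side_mat: fixed plain green mat to one side of the rack, 220 mm (x) x 130 mm (y), 4 mm thick, room for three cans in a row along its x axis; origin at the centre of its underside, top 4 mm above it. It may be on the left or the right
- board: fixed pale wooden board on the other side of the rack, 150 mm (x) x 130 mm (y), 8 mm thick, with a white square outline (94 mm inside) centred on its top; origin at the centre of its underside, top 8 mm above it

How it is judged:
By the outcome, as a careful person would: the job done as asked, in the order asked, and still so for the second after the job is handed in, with the robot touching nothing.
It also fails if it takes over 122 s, if anything falls off the work surface, if the arm or the gripper's body presses on something with over 40 N, if the wrist force passes 120 N, or if a joint passes its speed limit or range.

## Working session

There is one attempt and no reset: what is moved stays moved. The work goes in short steps, Python scripts to look and compute and a shell command to move; the robot and the scene stay as the last step left them, time stands still between calls to the robot, and variables do not carry over. Pictures are saved under pics/ and viewed, at most 14 in all, crops included, and the job is handed in when it is done.

```bash
ls; mkdir -p pics; python3 - <<'E'
from plant import manip, snapshot
import cv2,numpy as np
o=manip.get_obs();print(o)
ims=[]
for n in("top","side"):
    s=snapshot(n);print(n,{k:v for k,v in s.items() if k!="image"});cv2.imwrite(f"pics/{n}0.png",s["image"][:,:,::-1])
E
```

```text
pics
{'time_s': 0.0, 'q': array([ 1.20298625e+00,  2.60696048e-01, -1.39358684e-01,  1.17271273e+00,
        1.49837675e-05,  1.57076887e+00]), 'joint_velocities': array([-0.00053751,  0.00100997,  0.00129143, -0.00089222,  0.00031342,
       -0.00141994]), 'joint_torque': array([ 9.05722823e-05, -4.05678141e+01,  2.53921598e+01,  1.88838446e-02,
        2.92477316e-04,  7.61250220e-06]), 'tcp_pos': array([0.18852668, 0.48925345, 0.23046253]), 'ee_rot': array([ 1.82856570e-01,  9.83139107e-01, -9.67574328e-04, -1.87609512e-04]), 'force': array([-0.03691679, -0.22831075, -0.37112777]), 'ft_torque': array([0.00928059, 0.0121358 , 0.0110204 ]), 'grasp_force': 0.0, 'gripper_width': 0.08493500826359864}
top {'fx': 398.2025077197481, 'fy': 398.2025077197481, 'cx': 252.42182596404425, 'cy': 193.39630612931387, 'k1': -0.13361421946772462, 'world_to_cam': array([[-0.0289072 , -0.99957114,  0.00468028,  0.02410767],
       [-0.98960106,  0.02795822, -0.14109598,  0.56220411],
       [ 0.14090461, -0.0087103 , -0.98998486,  0.78231739],
       [ 0.        ,  0.        ,  0.        ,  1.        ]])}
side {'fx': 424.3547615372596, 'fy': 424.3547615372596, 'cx': 251.25549036928913, 'cy': 188.36400292348867, 'k1': -0.15501377045580916, 'world_to_cam': array([[-0.74790576, -0.66358312, -0.01715851,  0.40706988],
       [-0.47148218,  0.54923479, -0.68996066,  0.28366393],
       [ 0.46727029, -0.50793562, -0.72364347,  0.60019429],
       [ 0.        ,  0.        ,  0.        ,  1.        ]])}
```

View pics/top0.png

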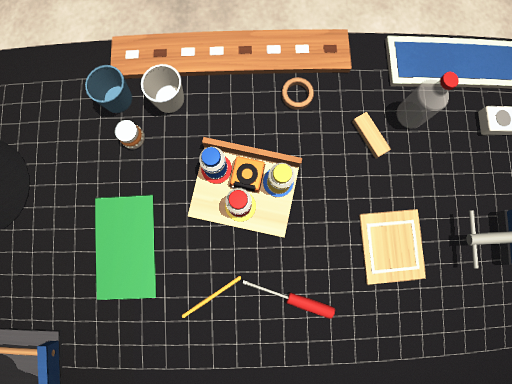

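View pics/side0.png

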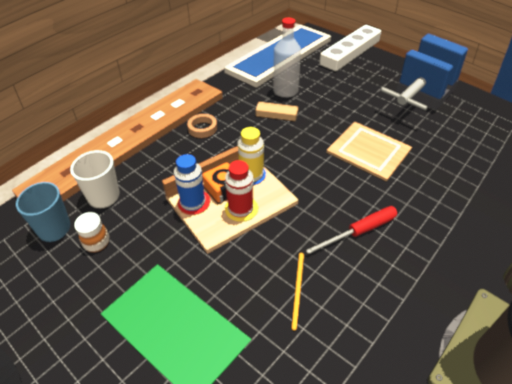

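Top view: blue can on the red pad (left, ~215,168), yellow can on the blue pad (right, ~280,180), red can on the yellow pad (front, ~238,203), tape at (247,174). The mat is left at (125,247) and the board right at (392,246). The side view agrees. Next I'll measure positions.

```bash
cat > h.py <<'E'
import cv2,numpy as np,sys
from scipy.optimize import least_squares
from scipy.spatial.transform import Rotation as Rn
from plant import manip,snapshot
class Cam:
    def __init__(s,n):
        d=snapshot(n);s.im=d["image"];s.hsv=cv2.cvtColor(s.im,cv2.COLOR_RGB2HSV)
        s.K=np.array([[d["fx"],0,d["cx"]],[0,d["fy"],d["cy"]],[0,0,1.]]);s.D=np.array([d["k1"],0,0,0.]);s.T=np.array(d["world_to_cam"])
    def proj(s,P): return cv2.projectPoints(np.float64(P).reshape(-1,3),cv2.Rodrigues(s.T[:3,:3])[0],s.T[:3,3],s.K,s.D)[0][:,0]
    def world(s,uv,z):
        p=cv2.undistortPoints(np.float64(uv).reshape(-1,1,2),s.K,s.D)[:,0]
        R=s.T[:3,:3];C=-R.T@s.T[:3,3];d=np.c_[p,np.ones(len(p))]@R
        return C+d*((z-C[2])/d[:,2])[:,None]
    def mask(s,lo,hi): return cv2.inRange(s.hsv,np.array(lo),np.array(hi))
def red(c): return c.mask((0,150,90),(6,255,255))|c.mask((174,150,90),(180,255,255))
def yellow(c): return c.mask((24,150,120),(33,255,255))
def blue(c): return c.mask((100,150,90),(118,255,255))
def green(c): return c.mask((50,120,80),(75,255,255))
def blobs(m,mn=25):
    n,l,st,ce=cv2.connectedComponentsWithStats(m,connectivity=4)
    return [(ce[i],st[i,4],(l==i).astype(np.uint8)) for i in range(1,n) if st[i,4]>=mn]
A=np.linspace(0,2*np.pi,40,endpoint=False)
def cyl(x,y,z0,z1,r): return np.vstack([np.c_[x+r*np.cos(A),y+r*np.sin(A),0*A+z] for z in(z0,z1)])
def cent(c,P):
    h=cv2.convexHull(np.float32(c.proj(P)));m=cv2.moments(h);return np.array([m["m10"]/m["m00"],m["m01"]/m["m00"]])
def fitcyl(obs,x0,z0,z1,r): # obs: list (cam, centroid)
    f=least_squares(lambda p:np.concatenate([cent(c,cyl(p[0],p[1],z0,z1,r))-o for c,o in obs]),x0)
    return f.x,np.abs(f.fun).max()
def pose():
    o=manip.get_obs();R=Rn.from_quat(o["ee_rot"]).as_matrix();return o,R
def plan(x,y,z,yaw): # yaw of the tool y axis in world (mod pi), rad; tool down
    o,R=pose();cur=np.arctan2(R[1,1],R[0,1]);d=(yaw-cur+np.pi/2)%np.pi-np.pi/2
    t=Rn.from_matrix(R.T@Rn.from_euler('z',cur+d-np.pi/2).as_matrix()@np.diag([-1.,1,-1])).as_rotvec(degrees=True)
    s=R.T@(np.array([x,y,z])-o["tcp_pos"])
    print("turn",t.round(2),"shift",s.round(4),"| tcp",o["tcp_pos"].round(4),"yaw",cur.round(3),"w",round(o["gripper_width"],4),"gf",round(o["grasp_force"],1),"F",o["force"].round(1),"q6",o["q"][5].round(2),"t",round(o["time_s"],2))
if __name__=="__main__": plan(*map(float,sys.argv[1:5]))
E
python3 - <<'E'
from h import *
t,s=Cam("top"),Cam("side")
for n,f in(("red",red),("yellow",yellow),("blue",blue)):
    for cn,c in(("top",t),("side",s)):
        print(n,cn,[(b[0].round(1).tolist(),int(b[1])) for b in blobs(f(c),15)])
for cn,c,bx in(("top",t,None),("side",s,None)):
    m=max(blobs(green(c)),key=lambda b:b[1])[2]
    k=max(cv2.findContours(m,0,cv2.CHAIN_APPROX_NONE)[0],key=len);q=cv2.approxPolyDP(k,8,True)[:,0]
    w=c.world(q,.004);print("mat",cn,q.tolist(),w[:,:2].round(4).tolist(),"ctr",cv2.minAreaRect(np.float32(c.world(k[:,0],.004)[:,:2])))
g=lambda c,p:cv2.cornerSubPix(cv2.cvtColor(c.im,cv2.COLOR_RGB2GRAY),np.float32(p).reshape(-1,1,2),(5,5),(-1,-1),(3,50,.01))[:,0]
for c,p,b in((t,[(287,236),(189,216)],[(361,212),(417,210),(425,282),(368,284)]),(s,[(297,202),(212,243)],[(362,124),(411,149),(382,177),(328,151)])):
    u=g(c,p);w=c.world(u,.012)[:,:2];d=w[1]-w[0];L=np.hypot(*d);yaw=np.arctan2(d[1],d[0])-np.pi/2
    print("rack",u.round(1).tolist(),w.round(4).tolist(),L.round(4),"yaw",yaw.round(4),"org",(w.mean(0)+.083*np.array([np.cos(yaw),np.sin(yaw)])).round(4))
    u=g(c,b);w=c.world(u,.008)[:,:2];print("board",u.round(1).tolist(),w.round(4).tolist(),w.mean(0).round(4),cv2.minAreaRect(np.float32(w)))
E
```

```text
red top [([450.2, 79.2], 193), ([219.6, 174.3], 198), ([237.5, 199.0], 273), ([310.9, 305.4], 584)]
red side [([288.1, 21.8], 123), ([238.0, 169.4], 306), ([239.6, 202.1], 430), ([197.1, 205.8], 181), ([373.6, 220.0], 658)]
yellow top []
yellow side [([250.0, 132.8], 206), ([250.0, 214.4], 60), ([297.4, 291.7], 225)]
blue top [([453.4, 60.0], 3701), ([210.5, 155.9], 255), ([224.0, 169.1], 15), ([272.4, 187.2], 114), ([42.2, 364.7], 328)]
blue side [([304.9, 36.9], 236), ([444.9, 45.8], 390), ([258.0, 61.9], 554), ([432.5, 62.3], 469), ([185.7, 162.8], 297), ([259.7, 179.5], 20), ([191.2, 195.4], 385)]
mat top [[152, 195], [95, 198], [97, 299], [155, 297]] [[0.5704, 0.2257], [0.5673, 0.3535], [0.3491, 0.3466], [0.3526, 0.2198]] ctr ((0.4596853256225586, 0.2861776649951935), (0.22089284658432007, 0.13035167753696442), 1.8151001930236816)
mat side [[101, 313], [173, 383], [212, 383], [250, 339], [157, 264]] [[0.5661, 0.3529], [0.3901, 0.3483], [0.3473, 0.3091], [0.3519, 0.2196], [0.5704, 0.2247]] ctr ((0.4586543142795563, 0.2862381339073181), (0.22202394902706146, 0.1319153904914856), 1
[... 325 characters left out ...]
-0.2216], [0.5235, -0.3507], [0.3733, -0.3593], [0.3642, -0.2298]] [ 0.4442 -0.2903] ((0.4438789486885071, -0.29025599360466003), (0.152142733335495, 0.1297370195388794), 3.278348445892334)
rack [[298.1000061035156, 199.3000030517578], [212.0, 243.0]] [[0.4709, -0.0576], [0.5243, 0.13]] 0.1951 yaw -0.2774 org [0.5774 0.0135]
board [[363.79998779296875, 125.19999694824219], [411.6000061035156, 146.60000610351562], [386.79998779296875, 179.3000030517578], [326.20001220703125, 149.8000030517578]] [[0.4977, -0.3564], [0.372, -0.362], [0.3644, -0.2283], [0.5156, -0.2217]] [ 0.4374 -0.2921] ((0.4429479241371155, -0.29186493158340454), (0.15127553045749664, 0.13385824859142303), 2.5338056087493896)
```

```bash
python3 - <<'E'
from h import *
t,s=Cam("top"),Cam("side")
print(t.hsv[173,282],t.hsv[178,284])
ym=t.mask((22,130,110),(36,255,255));yb=[b for b in blobs(ym) if abs(b[0][0]-282)<12 and abs(b[0][1]-175)<15];print([(b[0],b[1]) for b in yb])
ob={"red":[(t,(237.5,199.0)),(s,(238.0,169.4))],"yellow":[(t,yb[0][0]),(s,(250.0,132.8))],"blue":[(t,(210.5,155.9)),(s,(185.7,162.8))]}
rk=np.array([.5777,.0263]);yw=-.248;R2=np.array([[np.cos(yw),-np.sin(yw)],[np.sin(yw),np.cos(yw)]])
cans={}
for n,o in ob.items():
    p,e=fitcyl(o,(.58,.03),.101,.126,.018);cans[n]=p
    one=[fitcyl([q],(.58,.03),.101,.126,.018)[0].round(4) for q in o]
    print(n,p.round(4),"res px",e.round(2),"each",one,"in rack",((p-rk)@R2).round(4))
def drw(c,im,P,col,k=4):
    cv2.polylines(im,[np.int32((c.proj(P)+.5)*k)],True,col,1)
ims=[]
for c,(x,y) in((t,(180,120)),(s,(150,110))):
    im=cv2.resize(c.im,None,fx=4,fy=4,interpolation=cv2.INTER_CUBIC)
    rw=lambda P:np.c_[rk+np.array(P)@R2.T,0*np.array(P)[:,:1]]
    z=lambda P,h:np.c_[P[:,:2],0*P[:,:1]+h]
    drw(c,im,z(rw([(-.083,-.105),(.071,-.105),(.071,.105),(-.083,.105)]),.012),(255,0,255))
    for q in((-.038,0),(.03,.068),(.03,-.068)): drw(c,im,z(rw(np.array(q)+.033*np.c_[np.cos(A),np.sin(A)]),.016),(0,255,255))
    drw(c,im,z(rw(np.array((.03,0))+.031*np.array([(-1,-1),(1,-1),(1,1),(-1,1)])),.048),(0,255,0))
    for p in cans.values():
        drw(c,im,cyl(*p,0,.126,.018)[40:],(255,255,255));drw(c,im,cyl(*p,0,.016,.025)[40:],(0,0,0))
    ims.append(im[y*4:y*4+600-0,x*4:x*4+640][:560])
for i,m in enumerate(ims): cv2.imwrite(f"pics/ov{i}.png",m[:,:,::-1])
E
```

```text
[ 30 119 254] [ 30 117 254]
[]Traceback (most recent call last):
  File "<stdin>", line 5, in <module>
IndexError: list index out of range
```

```bash
cat > ov.py <<'E'
from h import *
t,s=Cam("top"),Cam("side")
ym=t.mask((26,85,110),(36,255,255));yb=[b for b in blobs(ym) if abs(b[0][0]-282)<12 and abs(b[0][1]-175)<18];print([(b[0],b[1]) for b in yb])
ob={"red":[(t,(237.5,199.0)),(s,(238.0,169.4))],"yellow":[(t,yb[0][0]),(s,(250.0,132.8))],"blue":[(t,(210.5,155.9)),(s,(185.7,162.8))]}
rk=np.array([.5777,.0263]);yw=-.248;R2=np.array([[np.cos(yw),-np.sin(yw)],[np.sin(yw),np.cos(yw)]])
cans={}
for n,o in ob.items():
    p,e=fitcyl(o,(.58,.03),.101,.126,.018);cans[n]=p
    one=[fitcyl([q],(.58,.03),.101,.126,.018)[0].round(4) for q in o]
    print(n,p.round(4),"res px",e.round(2),"each",one,"in rack",((p-rk)@R2).round(4))
def drw(c,im,P,col,k=4):
    cv2.polylines(im,[np.int32((c.proj(P)+.5)*k)],True,col,1)
ims=[]
for c,(x,y) in((t,(180,120)),(s,(150,120))):
    im=cv2.resize(c.im,None,fx=4,fy=4,interpolation=cv2.INTER_CUBIC)
    rw=lambda P:np.c_[rk+np.array(P)@R2.T,0*np.array(P)[:,:1]]
    z=lambda P,h:np.c_[P[:,:2],0*P[:,:1]+h]
    drw(c,im,z(rw([(-.083,-.105),(.071,-.105),(.071,.105),(-.083,.105)]),.012),(255,0,255))
    for q in((-.038,0),(.03,.068),(.03,-.068)): drw(c,im,z(rw(np.array(q)+.033*np.c_[np.cos(A),np.sin(A)]),.016),(0,255,255))
    drw(c,im,z(rw(np.array((.03,0))+.031*np.array([(-1,-1),(1,-1),(1,1),(-1,1)])),.048),(0,255,0))
    for p in cans.values():
        drw(c,im,cyl(*p,0,.126,.018)[40:],(255,255,255));drw(c,im,cyl(*p,0,.016,.025)[40:],(0,0,0))
    ims.append(im[y*4:y*4+540,x*4:x*4+600])
for i,m in enumerate(ims): cv2.imwrite(f"pics/ov{i}.png",m[:,:,::-1])
E
python3 ov.py
```

```text
[(array([282.13718412, 172.51624549]), np.int32(277))]
red [0.5428 0.035 ] res px 1.34 each [array([0.542 , 0.0369]), array([0.5447, 0.0322])] in rack [-0.036  -0.0001]
yellow [ 0.591  -0.0514] res px 3.18 each [array([ 0.5902, -0.0486]), array([ 0.5972, -0.0589])] in rack [ 0.0319 -0.0721]
blue [0.6268 0.0843] res px 1.41 each [array([0.6263, 0.0864]), array([0.6293, 0.0814])] in rack [0.0334 0.0682]
```

View pics/ov0.png

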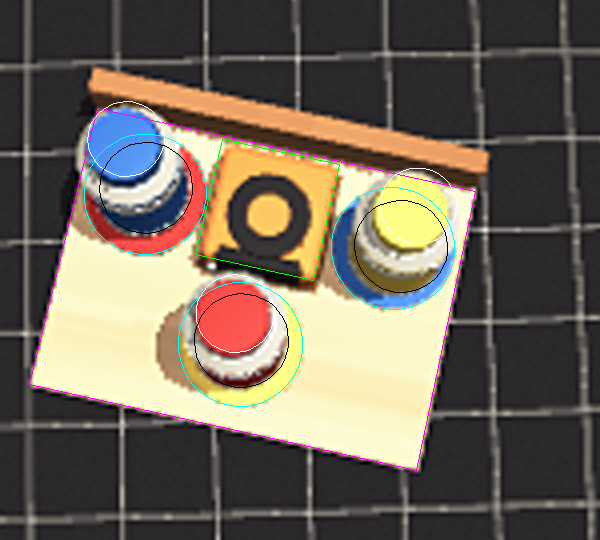

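View pics/ov1.png

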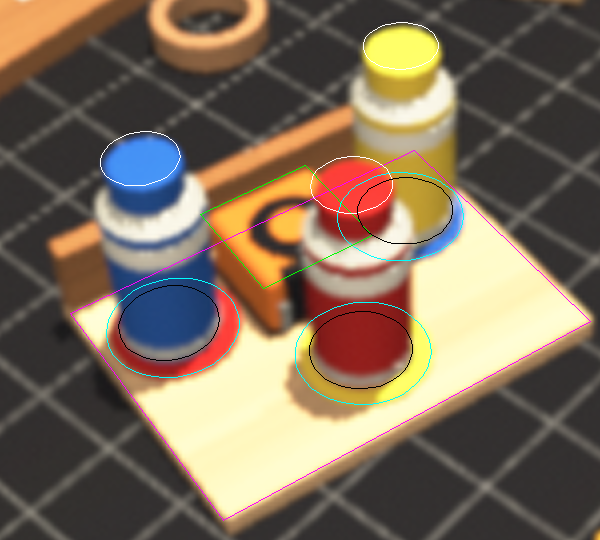

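The overlays show the rack model lined up with the real edges and pads to within about 2 mm, with each can centred on its pad. The cans to pick are red at (.541,.036), blue at (.6235,.085) and yellow at (.590,-.047). I'll start with the red can.

```bash
python3 h.py .5412 .0360 .200 1.323
```

```text
turn [-0.02 -0.   -6.88] shift [-0.492  -0.2967  0.0313] | tcp [0.1887 0.4898 0.2312] yaw 1.203 w 0.0853 gf 0.0 F [ 0.4 -0.1  0.1] q6 1.57 t 0.4
```

```bash
python3 -m handwheel '[[[0,0,-6.88],[-0.492,-0.2967,0.0313],0.085],[[0,0,-6.88],[-0.492,-0.2967,0.0313],0.085],[[0,0,-6.88],[-0.492,-0.2967,0.0313],0.085],[[0,0,-6.88],[-0.492,-0.2967,0.0313],0.085],[[0,0,-6.88],[-0.492,-0.2967,0.0313],0.085],[[0,0,-6.88],[-0.492,-0.2967,0.0313],0.085],[[0,0,-6.88],[-0.492,-0.2967,0.0313],0.085],[[0,0,-6.88],[-0.492,-0.2967,0.0313],0.085]]'; python3 h.py .5412 .0360 .200 1.323
```

```text
time_s: 1.4
tcp_pos: [0.4962, 0.0938, 0.2043]
ee_rot: [0.124, 0.992, 0.0, 0.0]
force: [1.0, 1.1, 0.5]
gripper_width: 0.0849
grasp_force: 0.0
turn [ 0.04  0.04 -0.01] shift [-0.0578 -0.045   0.0043] | tcp [0.4962 0.0938 0.2043] yaw 1.323 w 0.0849 gf 0.0 F [1.  1.1 0.5] q6 0.43 t 1.4
```

```bash
python3 -m handwheel '[[[0,0,0],[-0.057,-0.045,0.004],0.085],[[0,0,0],[-0.057,-0.045,0.004],0.085],[[0,0,0],[-0.057,-0.045,0.004],0.085],[[0,0,0],[-0.057,-0.045,0.004],0.085]]' >/dev/null; python3 h.py .5412 .0360 .062 1.323
```

```text
turn [ 0.01 -0.05  0.09] shift [-0.0037 -0.0023  0.1382] | tcp [0.5383 0.0391 0.2002] yaw 1.325 w 0.0849 gf 0.0 F [ 0.1  0.1 -0.4] q6 0.32 t 1.9
```

```bash
python3 -m handwheel '[[[0,0,0],[-0.0037,-0.0023,0.03],0.085],[[0,0,0],[-0.0037,-0.0023,0.075],0.085],[[0,0,0],[-0.0037,-0.0023,0.115],0.085],[[0,0,0],[-0.0037,-0.0023,0.138],0.085],[[0,0,0],[-0.0037,-0.0023,0.138],0.085],[[0,0,0],[-0.0037,-0.0023,0.138],0.03],[[0,0,0],[-0.0037,-0.0023,0.138],0.03],[[0,0,0],[-0.0037,-0.0023,0.138],0.03]]'; python3 h.py .5412 .0360 .062 1.323
```

```text
time_s: 2.9
tcp_pos: [0.5435, 0.0351, 0.0639]
ee_rot: [0.123, 0.992, 0.0, 0.002]
force: [-1.4, 0.7, 5.9]
gripper_width: 0.0489
grasp_force: 61.4
turn [0.07 0.17 0.02] shift [0.0024 0.0003 0.0019] | tcp [0.5435 0.0351 0.0639] yaw 1.323 w 0.0489 gf 61.4 F [-1.4  0.7  5.9] q6 0.31 t 2.9
```

```bash
python3 -m handwheel '[[[0,0,0],[0,0,-0.02],0.03],[[0,0,0],[0,0,-0.06],0.03],[[0,0,0],[0,0,-0.10],0.03],[[0,0,0],[0,0,-0.135],0.03],[[0,0,0],[0,0,-0.135],0.03]]' | grep -E 'width|force'; python3 h.py .389 .286 .200 1.5708
```

```text
force: [-0.3, -0.7, -1.2]
gripper_width: 0.0486
grasp_force: 62.4
turn [  0.08   0.4  -14.2 ] shift [ 0.2124  0.2052 -0.0006] | tcp [0.5446 0.0349 0.2004] yaw 1.323 w 0.0486 gf 62.4 F [-0.3 -0.7 -1.2] q6 0.31 t 3.52
```

```bash
python3 -m handwheel '[[[0,0,-7],[0.04,0.04,0],0.03],[[0,0,-14.2],[0.08,0.077,0],0.03],[[0,0,-14.2],[0.12,0.116,0],0.03],[[0,0,-14.2],[0.16,0.155,0],0.03],[[0,0,-14.2],[0.195,0.19,0],0.03],[[0,0,-14.2],[0.2124,0.2052,0],0.03],[[0,0,-14.2],[0.2124,0.2052,0],0.03],[[0,0,-14.2],[0.2124,0.2052,0],0.03]]' | grep -E 'width|force'; python3 h.py .389 .286 .052 1.5708
```

```text
force: [0.0, 0.8, -1.6]
gripper_width: 0.0492
grasp_force: 62.8
turn [-0.09 -0.06 -0.01] shift [-0.0027  0.0012  0.1442] | tcp [0.3865 0.285  0.1962] yaw 1.571 w 0.0492 gf 62.8 F [ 0.   0.8 -1.6] q6 0.64 t 4.53
```

```bash
python3 -m handwheel '[[[0,0,0],[-0.003,0.001,0.04],0.03],[[0,0,0],[-0.003,0.001,0.085],0.03],[[0,0,0],[-0.003,0.001,0.12],0.03],[[0,0,0],[-0.003,0.001,0.135],0.03],[[0,0,0],[-0.003,0.001,0.14],0.03],[[0,0,0],[-0.003,0.001,0.142],0.03],[[0,0,0],[-0.003,0.001,0.142],0.03]]' | grep -E 'width|force'; python3 h.py .389 .286 .052 1.5708
```

```text
force: [-0.1, -0.3, -1.1]
gripper_width: 0.0486
grasp_force: 62.8
turn [ 0.05  0.07 -0.03] shift [ 0.0014 -0.001   0.0038] | tcp [0.3904 0.287  0.0558] yaw 1.57 w 0.0486 gf 62.8 F [-0.1 -0.3 -1.1] q6 0.63 t 5.4
```

```bash
python3 -m handwheel '[[[0,0,0],[0,0,0.002],0.03],[[0,0,0],[0,0,0.003],0.03],[[0,0,0],[0,0,0.0035],0.03],[[0,0,0],[0,0,0.0035],0.03]]'; python3 h.py .389 .286 .052 1.5708
```

```text
time_s: 5.9
tcp_pos: [0.3898, 0.287, 0.052]
ee_rot: [-0.0, 1.0, 0.0, 0.0]
force: [-0.1, -0.8, 3.2]
gripper_width: 0.0488
grasp_force: 62.8
turn [0.01 0.02 0.01] shift [ 0.0008 -0.001  -0.    ] | tcp [0.3898 0.287  0.052 ] yaw 1.571 w 0.0488 gf 62.8 F [-0.1 -0.8  3.2] q6 0.63 t 5.9
```

```bash
python3 -m handwheel '[[[0,0,0],[0,0,0],0.06],[[0,0,0],[0,0,0],0.085],[[0,0,0],[0,0,0],0.085],[[0,0,0],[0,0,0],0.085],[[0,0,0],[0,0,-0.05],0.085],[[0,0,0],[0,0,-0.1],0.085],[[0,0,0],[0,0,-0.148],0.085],[[0,0,0],[0,0,-0.148],0.085]]'| grep -E 'width|force'; python3 h.py .6240 .0853 .200 1.323
```

```text
force: [-0.2, 0.5, -0.4]
gripper_width: 0.0852
grasp_force: 0.0
turn [ 0.34  0.36 14.2 ] shift [-0.2318 -0.2034  0.0042] | tcp [0.3921 0.2887 0.2036] yaw 1.571 w 0.0852 gf 0.0 F [-0.2  0.5 -0.4] q6 0.63 t 6.9
```

```bash
cat > caps.py <<'E'
from h import *
# caps standing with underside at z given; search near guess
def caps(z0,guess,cams=("top","side"),verbose=True):
    cs=[Cam(n) for n in cams];out={}
    F={"red":lambda c:red(c),"yellow":lambda c:c.mask((26,85,110),(36,255,255)),"blue":lambda c:blue(c)}
    for n,g in guess.items():
        res=[]
        for c in cs:
            e=cent(c,cyl(*g,z0+.085,z0+.110,.018))
            b=[b for b in blobs(F[n](c)) if np.hypot(*(b[0]-e))<14]
            if b:
                b=min(b,key=lambda b:np.hypot(*(b[0]-e)));res.append((fitcyl([(c,b[0])],g,z0+.085,z0+.110,.018)[0].round(4).tolist(),int(b[1]),[round(float(v),1) for v in b[0]]))
        print(n,res)
if __name__=="__main__":
    import json;caps(float(sys.argv[1]),json.loads(sys.argv[2]))
E
python3 caps.py .004 '{"red":[0.389,0.286]}'
```

```text
red [([0.3994, 0.2903], 48, [106.0, 278.2]), ([0.3878, 0.2859], 533, [196.2, 327.1])]
```

```bash
python3 -m handwheel '[[[0,0,7],[-0.045,-0.04,0.004],0.085],[[0,0,14.2],[-0.09,-0.08,0.004],0.085],[[0,0,14.2],[-0.135,-0.12,0.004],0.085],[[0,0,14.2],[-0.18,-0.16,0.004],0.085],[[0,0,14.2],[-0.2318,-0.2034,0.004],0.085],[[0,0,14.2],[-0.2318,-0.2034,0.004],0.085],[[0,0,14.2],[-0.2318,-0.2034,0.004],0.085],[[0,0,14.2],[-0.2318,-0.2034,0.004],0.085]]'| grep -E 'width|force'; python3 h.py .6240 .0853 .062 1.323
```

```text
force: [-0.5, -0.2, -0.2]
gripper_width: 0.0852
grasp_force: 0.0
turn [-0.03 -0.14  0.08] shift [-0.0041  0.002   0.1327] | tcp [0.6199 0.0843 0.1947] yaw 1.324 w 0.0852 gf 0.0 F [-0.5 -0.2 -0.2] q6 0.38 t 8.0
```

```bash
python3 -m handwheel '[[[0,0,0],[-0.003,0.0015,0.03],0.085],[[0,0,0],[-0.003,0.0015,0.07],0.085],[[0,0,0],[-0.003,0.0015,0.11],0.085],[[0,0,0],[-0.003,0.0015,0.128],0.085],[[0,0,0],[-0.003,0.0015,0.128],0.085],[[0,0,0],[-0.003,0.0015,0.128],0.085]]'| grep -E 'width|force'; python3 h.py .6240 .0853 .062 1.323
```

```text
force: [0.5, -0.1, 0.2]
gripper_width: 0.0852
grasp_force: 0.0
turn [0.03 0.08 0.07] shift [0.001  0.     0.0068] | tcp [0.625  0.0851 0.0688] yaw 1.324 w 0.0852 gf 0.0 F [ 0.5 -0.1  0.2] q6 0.38 t 8.75
```

```bash
python3 -m handwheel '[[[0,0,0],[0.0005,0,0.005],0.085],[[0,0,0],[0.0005,0,0.005],0.06],[[0,0,0],[0.0005,0,0.005],0.03],[[0,0,0],[0.0005,0,0.005],0.03],[[0,0,0],[0.0005,0,0.005],0.03]]'; python3 h.py .459 .286 .200 1.5708
```

```text
time_s: 9.38
tcp_pos: [0.6249, 0.0844, 0.0632]
ee_rot: [0.124, 0.992, 0.0, 0.001]
force: [-0.1, 1.2, 3.3]
gripper_width: 0.0488
grasp_force: 62.2
turn [  0.03   0.07 -14.2 ] shift [ 0.2101  0.1548 -0.1369] | tcp [0.6249 0.0844 0.0632] yaw 1.323 w 0.0488 gf 62.2 F [-0.1  1.2  3.3] q6 0.38 t 9.38
```

```bash
python3 -m handwheel '[[[0,0,0],[0,0,-0.02],0.03],[[0,0,0],[0,0,-0.06],0.03],[[0,0,0],[0,0,-0.10],0.03],[[0,0,0],[0,0,-0.136],0.03],[[0,0,-7],[0.04,0.03,-0.136],0.03],[[0,0,-14.2],[0.08,0.06,-0.136],0.03],[[0,0,-14.2],[0.12,0.09,-0.136],0.03],[[0,0,-14.2],[0.16,0.118,-0.136],0.03]]' | grep -E 'width|force';python3 -m handwheel '[[[0,0,0],[0.032,0.042,0],0.03],[[0,0,0],[0.04,0.05,0],0.03],[[0,0,0],[0.04,0.05,0],0.03],[[0,0,0],[0.04,0.05,0],0.03]]' | grep -E 'width|force'; python3 h.py .459 .286 .051 1.5708
```

```text
force: [-0.4, 1.2, -1.5]
gripper_width: 0.0488
grasp_force: 62.3
force: [0.6, -0.1, -2.0]
gripper_width: 0.049
grasp_force: 62.5
turn [-0.04  0.01 -0.07] shift [-0.0002 -0.0009  0.1474] | tcp [0.4588 0.287  0.1984] yaw 1.57 w 0.049 gf 62.5 F [ 0.6 -0.1 -2. ] q6 0.56 t 10.88
```

```bash
python3 -m handwheel '[[[0,0,0],[0,0,0.04],0.03],[[0,0,0],[0,0,0.085],0.03],[[0,0,0],[0,0,0.12],0.03],[[0,0,0],[0,0,0.138],0.03],[[0,0,0],[0,0,0.143],0.03],[[0,0,0],[0,0,0.1445],0.03],[[0,0,0],[0,0,0.146],0.03],[[0,0,0],[0,0,0.147],0.03]]' | grep -E 'width|force'; python3 h.py .459 .286 .051 1.5708
```

```text
force: [-0.2, 0.9, -0.8]
gripper_width: 0.0487
grasp_force: 62.5
turn [0.05 0.08 0.  ] shift [-0.0002 -0.0023  0.0014] | tcp [0.4588 0.2883 0.0524] yaw 1.571 w 0.0487 gf 62.5 F [-0.2  0.9 -0.8] q6 0.56 t 11.88
```

```bash
python3 -m handwheel '[[[0,0,0],[0,0,0.001],0.03],[[0,0,0],[0,0,0.002],0.03],[[0,0,0],[0,0,0.002],0.03]]'|grep -E 'pos|force'; python3 h.py .459 .286 .051 1.5708
```

```text
tcp_pos: [0.4585, 0.2882, 0.0512]
force: [-2.3, -1.7, 7.3]
grasp_force: 63.8
turn [0.04 0.09 0.01] shift [-0.0005 -0.0022  0.0002] | tcp [0.4585 0.2882 0.0512] yaw 1.571 w 0.0487 gf 63.8 F [-2.3 -1.7  7.3] q6 0.56 t 12.25
```

Contact. Next I'll release, rise and hover over the yellow can.

```bash
python3 -m handwheel '[[[0,0,0],[0,0,0],0.06],[[0,0,0],[0,0,0],0.085],[[0,0,0],[0,0,0],0.085],[[0,0,0],[0,0,0],0.085],[[0,0,0],[0,0,-0.05],0.085],[[0,0,0],[0,0,-0.1],0.085],[[0,0,0],[0,0,-0.148],0.085],[[0,0,0],[0,0,-0.148],0.085]]'| grep -E 'width|force'; python3 h.py .5905 -.0468 .200 1.323
```

```text
force: [0.3, 0.0, -0.4]
gripper_width: 0.0848
grasp_force: 0.0
turn [ 0.32  0.39 14.2 ] shift [-0.1297 -0.3364  0.0013] | tcp [0.4607 0.2896 0.2019] yaw 1.571 w 0.0848 gf 0.0 F [ 0.3  0.  -0.4] q6 0.56 t 13.25
```

```bash
python3 -m handwheel '[[[0,0,7],[-0.0195,-0.05,0],0.085],[[0,0,14.2],[-0.039,-0.1,0],0.085],[[0,0,14.2],[-0.058,-0.15,0],0.085],[[0,0,14.2],[-0.077,-0.2,0],0.085],[[0,0,14.2],[-0.096,-0.25,0],0.085],[[0,0,14.2],[-0.116,-0.3,0],0.085],[[0,0,14.2],[-0.1297,-0.3364,0],0.085],[[0,0,14.2],[-0.1297,-0.3364,0],0.085]]'| grep -E 'width|force';  python3 -m handwheel '[[[0,0,0],[0,0,0],0.085],[[0,0,0],[0,0,0],0.085]]'| grep -E 'force'; python3 h.py .5905 -.0468 .062 1.323
```

```text
force: [0.7, 0.5, 0.5]
gripper_width: 0.0849
grasp_force: 0.0
force: [-0.6, -0.1, 0.9]
grasp_force: 0.0
turn [ 0.   -0.07  0.09] shift [-0.0033  0.0013  0.1351] | tcp [ 0.5871 -0.0473  0.1971] yaw 1.324 w 0.0855 gf 0.0 F [-0.6 -0.1  0.9] q6 0.17 t 14.5
```

```bash
python3 -m handwheel '[[[0,0,0],[-0.0015,0.001,0.03],0.085],[[0,0,0],[-0.0015,0.001,0.07],0.085],[[0,0,0],[-0.0015,0.001,0.11],0.085],[[0,0,0],[-0.0015,0.001,0.132],0.085],[[0,0,0],[-0.0015,0.001,0.132],0.085],[[0,0,0],[-0.0015,0.001,0.132],0.085]]'| grep -E 'force'; python3 h.py .5905 -.0468 .062 1.323
```

```text
force: [-0.1, -0.2, -0.6]
grasp_force: 0.0
turn [0.02 0.09 0.07] shift [-0.0002  0.0005  0.0047] | tcp [ 0.5902 -0.0472  0.0667] yaw 1.324 w 0.0853 gf 0.0 F [-0.1 -0.2 -0.6] q6 0.17 t 15.25
```

```bash
python3 -m handwheel '[[[0,0,0],[0,0,0.004],0.085],[[0,0,0],[0,0,0.004],0.06],[[0,0,0],[0,0,0.004],0.03],[[0,0,0],[0,0,0.004],0.03],[[0,0,0],[0,0,0.004],0.03]]'; python3 h.py .529 .288 .200 1.5708
```

```text
time_s: 15.88
tcp_pos: [0.5899, -0.0482, 0.0623]
ee_rot: [0.124, 0.992, -0.0, 0.001]
force: [-1.4, -1.0, 6.0]
gripper_width: 0.0489
grasp_force: 61.6
turn [ -0.02   0.06 -14.21] shift [ 0.1414  0.3109 -0.1379] | tcp [ 0.5899 -0.0482  0.0623] yaw 1.323 w 0.0489 gf 61.6 F [-1.4 -1.   6. ] q6 0.17 t 15.88
```

```bash
python3 -m handwheel '[[[0,0,0],[0,0,-0.02],0.03],[[0,0,0],[0,0,-0.06],0.03],[[0,0,0],[0,0,-0.10],0.03],[[0,0,0],[0,0,-0.136],0.03],[[0,0,-7],[0.0225,0.05,-0.137],0.03],[[0,0,-14.2],[0.045,0.1,-0.137],0.03],[[0,0,-14.2],[0.068,0.15,-0.137],0.03],[[0,0,-14.2],[0.091,0.2,-0.137],0.03]]' | grep -E 'width|force';python3 -m handwheel '[[[0,0,0],[0.014,0.05,0],0.03],[[0,0,0],[0.02,0.1,0],0.03],[[0,0,0],[0.022,0.12,0],0.03],[[0,0,0],[0.022,0.12,0],0.03],[[0,0,0],[0.022,0.12,0],0.03]]' | grep -E 'width|force'; python3 h.py .529 .288 .0503 1.5708
```

```text
force: [1.1, -0.6, -1.0]
gripper_width: 0.0486
grasp_force: 62.2
force: [0.4, -0.2, -1.7]
gripper_width: 0.049
grasp_force: 62.3
turn [-0.07 -0.05 -0.05] shift [-0.0008  0.001   0.1479] | tcp [0.5283 0.2871 0.1982] yaw 1.57 w 0.049 gf 62.3 F [ 0.4 -0.2 -1.7] q6 0.5 t 17.5
```

```bash
python3 -m handwheel '[[[0,0,0],[0,0,0.04],0.03],[[0,0,0],[0,0,0.085],0.03],[[0,0,0],[0,0,0.12],0.03],[[0,0,0],[0,0,0.138],0.03],[[0,0,0],[0,0,0.143],0.03],[[0,0,0],[0,0,0.145],0.03],[[0,0,0],[0,0,0.1465],0.03],[[0,0,0],[0,0,0.1475],0.03]]' | grep -E 'width|force'; python3 h.py .529 .288 .0503 1.5708; python3 -m handwheel '[[[0,0,0],[0,0,0.001],0.03],[[0,0,0],[0,0,0.0015],0.03],[[0,0,0],[0,0,0.0015],0.03]]'|grep -E 'pos|force'
```

```text
force: [-0.8, -0.2, -1.5]
gripper_width: 0.0488
grasp_force: 62.4
turn [0.05 0.09 0.  ] shift [-0.     -0.0006  0.0017] | tcp [0.5289 0.2886 0.052 ] yaw 1.571 w 0.0488 gf 62.4 F [-0.8 -0.2 -1.5] q6 0.5 t 18.5
tcp_pos: [0.5286, 0.2886, 0.0503]
force: [-1.1, -1.4, 4.6]
grasp_force: 62.5
```

Contact. I'll release, rise, move aside over the tape, and then look.

```bash
python3 -m handwheel '[[[0,0,0],[0,0,0],0.06],[[0,0,0],[0,0,0],0.085],[[0,0,0],[0,0,0],0.085],[[0,0,0],[0,0,0],0.085],[[0,0,0],[0,0,-0.05],0.085],[[0,0,0],[0,0,-0.1],0.085],[[0,0,0],[0,0,-0.148],0.085],[[0,0,0],[0,0,-0.148],0.085]]'| grep -E 'width|force'; python3 h.py .444 -.10 .200 1.323
```

```text
force: [0.1, -0.7, -0.2]
gripper_width: 0.0852
grasp_force: 0.0
turn [ 0.31  0.44 14.2 ] shift [ 0.0871 -0.3899 -0.    ] | tcp [0.5311 0.2899 0.2024] yaw 1.571 w 0.0852 gf 0.0 F [ 0.1 -0.7 -0.2] q6 0.5 t 19.88
```

```bash
python3 -m handwheel '[[[0,0,7],[0.019,-0.057,0],0.085],[[0,0,14.2],[0.038,-0.115,0],0.085],[[0,0,14.2],[0.057,-0.17,0],0.085],[[0,0,14.2],[0.076,-0.228,0],0.085],[[0,0,14.2],[0.095,-0.285,0],0.085],[[0,0,14.2],[0.114,-0.34,0],0.085],[[0,0,14.2],[0.13,-0.39,0],0.085],[[0,0,14.2],[0.13,-0.39,0],0.085]]'| grep -E 'pos|force'
python3 caps.py .004 '{"red":[0.389,0.286],"blue":[0.459,0.286],"yellow":[0.529,0.287]}'
cat > rk.py <<'E'
from h import *
t,s=Cam("top"),Cam("side")
cv2.imwrite("pics/m1.png",np.hstack([cv2.resize(t.im[120:260,60:440],None,fx=2,fy=2),])[:,:,::-1])
rk=np.array([.5777,.0263]);yw=-.248;R2=np.array([[np.cos(yw),-np.sin(yw)],[np.sin(yw),np.cos(yw)]])
F={"red":red,"yellow":lambda c:c.mask((26,85,110),(36,255,255)),"blue":blue}
for n,q in(("red",(.03,.068)),("blue",(.03,-.068)),("yellow",(-.038,0))):
    g=rk+R2@np.array(q)
    for c in(t,s):
        e=cent(c,cyl(*g,.016,.016001,.033));b=[b for b in blobs(F[n](c)) if np.hypot(*(b[0]-e))<15]
        if b:
            b=max(b,key=lambda b:b[1]);print(n,g.round(4),fitcyl([(c,b[0])],g,.0121,.016,.033)[0].round(4),b[1],b[0].round(1))
for c in(t,s):
    m=c.mask((8,150,90),(22,255,255));e=cent(c,cyl(.6068,.0189,.048,.0481,.03))
    for b in blobs(m,60):
        if np.hypot(*(b[0]-e))<12: 
            k=max(cv2.findContours(b[2],0,cv2.CHAIN_APPROX_NONE)[0],key=len)
            r=cv2.minAreaRect(np.float32(c.world(k[:,0],.048)[:,:2]));print("tape",b[1],np.round(r[0],4),np.round(r[1],4),round(r[2],1))
E
python3 rk.py
```

```text
tcp_pos: [0.3965, -0.1041, 0.1968]
force: [0.1, 1.1, -0.4]
grasp_force: 0.0
red [([0.3872, 0.2887], 285, [106.8, 284.8]), ([0.3885, 0.2859], 555, [195.8, 326.8])]
blue [([0.459, 0.292], 255, [105.3, 246.7]), ([0.4602, 0.2875], 485, [160.5, 296.4])]
yellow [([0.5288, 0.2917], 258, [106.0, 210.3]), ([0.535, 0.2846], 406, [130.2, 265.9])]
red [0.6235 0.0849] [0.6233 0.0844] 708 [216.1 168.2]
red [0.6235 0.0849] [0.6228 0.0831] 605 [193.7 201.8]
blue [ 0.5901 -0.047 ] [ 0.5909 -0.0468] 674 [277.6 181.4]
blue [ 0.5901 -0.047 ] [ 0.5891 -0.0515] 398 [251.5 173.4]
yellow [0.5409 0.0356] [0.5409 0.0349] 761 [240.  205.7]
yellow [0.5409 0.0356] [0.5411 0.0334] 731 [241.  207.8]
tape 422 [0.6037 0.018 ] [0.0618 0.0641] 75.8
tape 92 [0.6032 0.0181] [0.0206 0.0189] 88.4
tape 1951 [0.607  0.0206] [0.2203 0.1153] 75.9
tape 102 [0.6041 0.0158] [0.0242 0.0254] 40.6
```

View pics/m1.png

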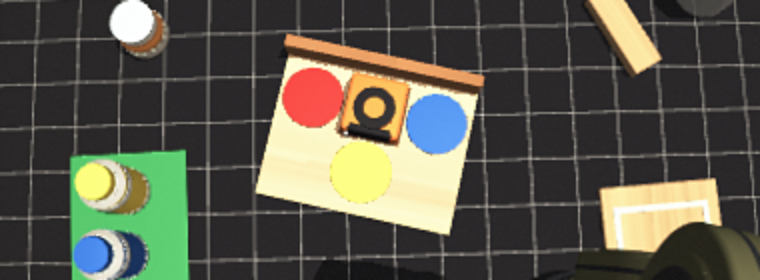

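Pads measured in both cameras: red (.6234,.0843), blue (.5903,-.0475), yellow (.5409,.0347). All three cans stand on the mat. The tape is at about (.6045,.0183), yaw matching the rack.

```bash
python3 h.py .6045 .0183 .120 1.323
```

```text
turn [ 0.03 -0.04  0.08] shift [-0.1708  0.1657  0.0772] | tcp [ 0.3985 -0.1007  0.1972] yaw 1.324 w 0.085 gf 0.0 F [ 0.2  0.1 -0.1] q6 -0.0 t 21.07
```

```bash
python3 -m handwheel '[[[0,0,0],[-0.04,0.04,0.0],0.085],[[0,0,0],[-0.08,0.08,0.01],0.085],[[0,0,0],[-0.12,0.12,0.03],0.085],[[0,0,0],[-0.16,0.155,0.06],0.085],[[0,0,0],[-0.1708,0.1657,0.077],0.085],[[0,0,0],[-0.1708,0.1657,0.077],0.085],[[0,0,0],[-0.1708,0.1657,0.077],0.085]]'| grep -E 'force'; python3 h.py .6045 .0183 .013 1.323
```

```text
force: [-0.5, 0.5, -0.1]
grasp_force: 0.0
turn [-0.03 -0.04  0.04] shift [-0.0008  0.0013  0.1082] | tcp [0.6035 0.0172 0.1212] yaw 1.324 w 0.0849 gf 0.0 F [-0.5  0.5 -0.1] q6 0.28 t 21.95
```

```bash
python3 -m handwheel '[[[0,0,0],[0,0.001,0.03],0.085],[[0,0,0],[0,0.001,0.06],0.085],[[0,0,0],[0,0.001,0.085],0.085],[[0,0,0],[0,0.001,0.098],0.085],[[0,0,0],[0,0.001,0.103],0.085],[[0,0,0],[0,0.001,0.103],0.085],[[0,0,0],[0,0.001,0.103],0.085]]'| grep -E 'force'; python3 h.py .6045 .0183 .013 1.323; python3 - <<'E'
from h import *
c=Cam("side");cv2.imwrite("pics/m2.png",cv2.resize(c.im[110:260,140:320],None,fx=4,fy=4)[:,:,::-1])
E
```

```text
force: [-0.3, -0.1, 0.4]
grasp_force: 0.0
turn [0.03 0.11 0.  ] shift [ 0.0012 -0.0001  0.0057] | tcp [0.6057 0.0181 0.0187] yaw 1.323 w 0.0849 gf 0.0 F [-0.3 -0.1  0.4] q6 0.28 t 22.82
```

View pics/m2.png

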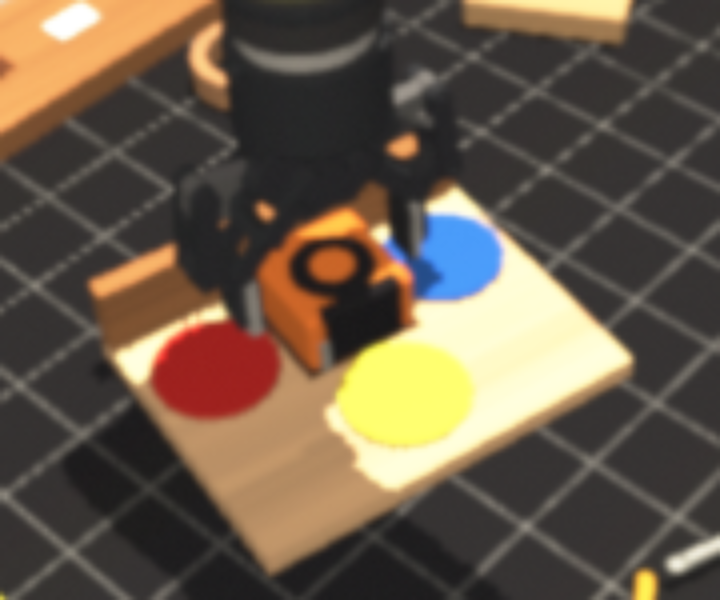

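The fingers straddle the tape, with the left one near (250,310) and the right near (415,230), both just above the pads. I'll lower 5 mm and close.

```bash
python3 -m handwheel '[[[0,0,0],[0.001,0,0.004],0.085],[[0,0,0],[0.001,0,0.005],0.07],[[0,0,0],[0.001,0,0.005],0.05],[[0,0,0],[0.001,0,0.005],0.05],[[0,0,0],[0.001,0,0.005],0.05]]'; python3 h.py .444 -.291 .13 1.5708
```

```text
time_s: 23.5
tcp_pos: [0.6039, 0.0184, 0.0126]
ee_rot: [0.124, 0.992, 0.0, 0.0]
force: [0.8, 0.1, 0.3]
gripper_width: 0.0612
grasp_force: 66.7
turn [  0.     0.   -14.19] shift [ 0.0792 -0.3391 -0.1174] | tcp [0.6039 0.0184 0.0126] yaw 1.323 w 0.0612 gf 66.7 F [0.8 0.1 0.3] q6 0.28 t 23.5
```

```bash
python3 -m handwheel '[[[0,0,0],[0,0,-0.01],0.05],[[0,0,0],[0,0,-0.03],0.05],[[0,0,0],[0,0,-0.07],0.05],[[0,0,0],[0,0,-0.105],0.05],[[0,0,-6],[0.01,-0.045,-0.107],0.05],[[0,0,-12],[0.021,-0.09,-0.107],0.05],[[0,0,-17.06],[0.032,-0.135,-0.107],0.05],[[0,0,-17.06],[0.042,-0.18,-0.107],0.05]]'|grep -E 'width|force'; python3 h.py .4437 -.2905 .12 1.621
```

```text
force: [-0.4, -0.5, -1.2]
gripper_width: 0.0611
grasp_force: 66.3
turn [-0.01  0.01  0.04] shift [ 8.160e-02 -1.396e-01  1.000e-04] | tcp [ 0.5181 -0.147   0.1201] yaw 1.622 w 0.0611 gf 66.3 F [-0.4 -0.5 -1.2] q6 -0.33 t 24.5
```

```bash
python3 -m handwheel '[[[0,0,0],[0.025,-0.04,0],0.05],[[0,0,0],[0.05,-0.08,0],0.05],[[0,0,0],[0.072,-0.112,0],0.05],[[0,0,0],[0.08,-0.122,0],0.05],[[0,0,0],[0.08,-0.124,0],0.05],[[0,0,0],[0.08,-0.124,0],0.05],[[0,0,0],[0.08,-0.124,0],0.05]]'|grep -E 'width|force'; python3 h.py .4437 -.2905 .0095 1.621
```

```text
force: [-0.9, -0.6, -2.1]
gripper_width: 0.0607
grasp_force: 66.3
turn [0.02 0.01 0.09] shift [ 0.0032 -0.0176  0.1101] | tcp [ 0.4459 -0.2728  0.1196] yaw 1.623 w 0.0607 gf 66.3 F [-0.9 -0.6 -2.1] q6 -0.6 t 25.38
```

```bash
python3 -m handwheel '[[[0,0,0],[0.003,-0.0176,0.02],0.05],[[0,0,0],[0.003,-0.0176,0.05],0.05],[[0,0,0],[0.003,-0.0176,0.08],0.05],[[0,0,0],[0.003,-0.0176,0.1],0.05],[[0,0,0],[0.003,-0.0176,0.102],0.05],[[0,0,0],[0.003,-0.0176,0.102],0.05],[[0,0,0],[0.003,-0.0176,0.102],0.05]]'|grep -E 'width|force'; python3 h.py .4437 -.2905 .0086 1.621
```

```text
force: [0.4, 0.6, -1.2]
gripper_width: 0.0617
grasp_force: 66.3
turn [-0.07  0.1   0.01] shift [0.0005 0.0014 0.0101] | tcp [ 0.4442 -0.2918  0.0187] yaw 1.621 w 0.0617 gf 66.3 F [ 0.4  0.6 -1.2] q6 -0.63 t 26.25
```

```bash
python3 -m handwheel '[[[0,0,0],[0.0005,0.0014,0.003],0.05],[[0,0,0],[0.0005,0.0014,0.006],0.05],[[0,0,0],[0.0005,0.0014,0.008],0.05],[[0,0,0],[0.0005,0.0014,0.009],0.05],[[0,0,0],[0.0005,0.0014,0.0095],0.05],[[0,0,0],[0.0005,0.0014,0.0095],0.05]]'|grep -E 'width|force'; python3 h.py .4437 -.2905 .0086 1.621
```

```text
force: [-2.0, 1.4, 6.3]
gripper_width: 0.0613
grasp_force: 67.0
turn [-0.   -0.01 -0.01] shift [-0.0012 -0.0005 -0.    ] | tcp [ 0.4425 -0.29    0.0086] yaw 1.621 w 0.0613 gf 67.0 F [-2.   1.4  6.3] q6 -0.63 t 27.0
```

Contact. I'll release, rise, move clear toward the mat and measure.

```bash
python3 -m handwheel '[[[0,0,0],[0,0,0],0.07],[[0,0,0],[0,0,0],0.085],[[0,0,0],[0,0,0],0.085],[[0,0,0],[0,0,-0.04],0.085],[[0,0,0],[0,0,-0.1],0.085],[[0,0,0],[0,0,-0.16],0.085],[[0,0,0],[0,0,-0.2],0.085],[[0,0,0],[0,0.05,-0.2],0.085]]'| grep -E 'width|force'; python3 -m handwheel '[[[0,0,-1],[0,0.06,0],0.085],[[0,0,-1],[0,0.12,0],0.085],[[0,0,-1],[0,0.18,0],0.085],[[0,0,-1],[0,0.24,0],0.085],[[0,0,-1],[0,0.3,0],0.085],[[0,0,-1],[0,0.3,0],0.085],[[0,0,-1],[0,0.3,0],0.085]]'| grep -E 'force';python3 h.py .389 .287 .2 1.5708
python3 - <<'E'
from h import *
t,s=Cam("top"),Cam("side")
cv2.imwrite("pics/m3.png",np.hstack([cv2.resize(t.im[195:295,345:445],(400,400)),cv2.resize(s.im[105:205,315:415],(400,400))])[:,:,::-1])
for c in(t,s):
    m=c.mask((5,170,80),(20,255,255))|c.mask((0,0,0),(180,255,45));e=c.proj([[.443,-.2905,.044]])[0]
    for b in blobs(c.mask((5,170,80),(20,255,255)),60):
        if np.hypot(*(b[0]-e))<15:
            k=max(cv2.findContours(b[2],0,cv2.CHAIN_APPROX_NONE)[0],key=len)
            r=cv2.minAreaRect(np.float32(c.world(k[:,0],.044)[:,:2]));print("tape",b[1],np.round(r[0],4),np.round(r[1],4),round(r[2],1))
E
```

```text
force: [0.4, 0.9, -0.2]
gripper_width: 0.0849
grasp_force: 0.0
force: [0.3, -0.6, -0.3]
grasp_force: 0.0
turn [-0.04 -0.01  3.92] shift [0.0203 0.2295 0.0079] | tcp [0.425  0.0594 0.208 ] yaw 1.639 w 0.0848 gf 0.0 F [ 0.3 -0.6 -0.3] q6 0.07 t 28.88
tape 489 [ 0.4403 -0.2723] [0.0602 0.103 ] 9.8
```

View pics/m3.png

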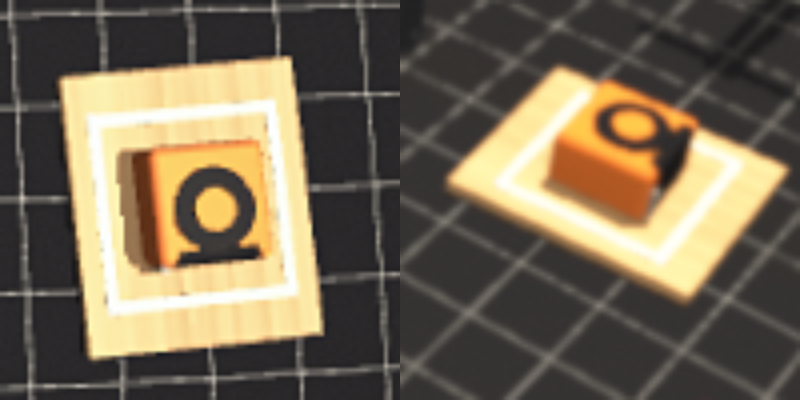

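The tape lies flat inside the square. I'll check its top-face corners against the outline: top face about (155,145),(262,141),(272,264),(166,269) and inner square about (103,117),(272,102),(294,290),(120,303) in the left crop.

```bash
python3 - <<'E'
from h import *
t,s=Cam("top"),Cam("side")
f=lambda P:(np.array(P)/4.+[345,195]-.4)
w=t.world(f([(155,145),(262,141),(272,264),(166,269)]),.044)[:,:2];print(w.round(4).tolist(),w.mean(0).round(4),np.linalg.norm(np.roll(w,1,0)-w,axis=1).round(4))
q=t.world(f([(103,117),(272,102),(294,290),(120,303)]),.008)[:,:2];print(q.mean(0).round(4),np.linalg.norm(np.roll(q,1,0)-q,axis=1).round(4))
for c,o,k in((t,(345,195),5),(s,(315,105),5)):
    im=cv2.resize(c.im[o[1]:o[1]+100,o[0]:o[0]+100],None,fx=k*0.8,fy=k*.8,interpolation=cv2.INTER_CUBIC);k*=.8
    for x,y,col in((.443,-.2905,(0,255,0)),):
        for z in(.008,.044):
            y0=.05;R=np.array([[np.cos(y0),-np.sin(y0)],[np.sin(y0),np.cos(y0)]])
            for h in((.031,.047) if z<.01 else (.031,)):
                P=np.c_[np.array([x,y])+h*np.array([(-1,-1),(1,-1),(1,1),(-1,1)])@R.T,[z]*4];cv2.polylines(im,[np.int32((c.proj(P)+.5-o)*k)],True,col if z>.01 else (255,0,255),1)
    globals()['im%d'%(c is s)]=im
cv2.imwrite("pics/m4.png",np.hstack([im0,im1])[:,:,::-1])
E
```

```text
[[0.4764, -0.2596], [0.4763, -0.3174], [0.4127, -0.3183], [0.4128, -0.2614]] [ 0.4446 -0.2892] [0.0636 0.0577 0.0636 0.0569]
[ 0.4459 -0.2939] [0.0994 0.0955 0.102  0.0973]
```

View pics/m4.png

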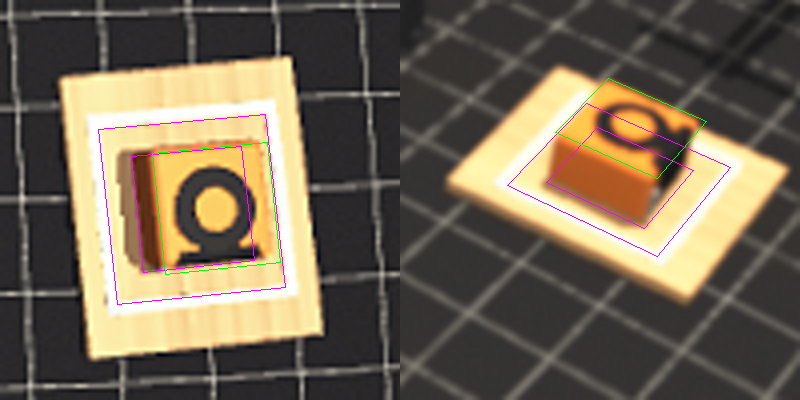

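The tape sits within about 3 mm of the square's centre, flat and aligned with it. Now the cans go back, red first.

```bash
python3 -m handwheel '[[[0,0,3.9],[0.0055,0.057,0.002],0.085],[[0,0,3.9],[0.011,0.115,0.004],0.085],[[0,0,3.9],[0.0165,0.172,0.006],0.085],[[0,0,3.9],[0.0215,0.2295,0.008],0.085],[[0,0,3.9],[0.0215,0.2295,0.008],0.085],[[0,0,3.9],[0.0215,0.2295,0.008],0.085],[[0,0,3.9],[0.0215,0.2295,0.008],0.085]]'| grep -E 'force';python3 h.py .3878 .287 .051 1.5708
```

```text
force: [-1.6, 0.5, 0.9]
grasp_force: 0.0
turn [-0.04 -0.02 -0.2 ] shift [0.0008 0.0018 0.1491] | tcp [0.3886 0.2853 0.2001] yaw 1.567 w 0.085 gf 0.0 F [-1.6  0.5  0.9] q6 0.64 t 29.95
```

```bash
python3 -m handwheel '[[[0,0,-0.2],[0.001,0.001,0.03],0.085],[[0,0,-0.2],[0.001,0.001,0.075],0.085],[[0,0,-0.2],[0.001,0.001,0.115],0.085],[[0,0,-0.2],[0.001,0.001,0.14],0.085],[[0,0,-0.2],[0.001,0.001,0.143],0.085],[[0,0,-0.2],[0.001,0.001,0.143],0.085]]'| grep -E 'force';python3 h.py .3878 .287 .051 1.5708
```

```text
force: [0.3, 0.3, 0.3]
grasp_force: 0.0
turn [0.03 0.04 0.08] shift [ 0.0001 -0.0006  0.0068] | tcp [0.3879 0.2876 0.0578] yaw 1.572 w 0.0851 gf 0.0 F [0.3 0.3 0.3] q6 0.64 t 30.7
```

```bash
python3 -m handwheel '[[[0,0,0],[0,0,0.005],0.085],[[0,0,0],[0,0,0.005],0.06],[[0,0,0],[0,0,0.005],0.03],[[0,0,0],[0,0,0.005],0.03],[[0,0,0],[0,0,0.005],0.03]]'|grep -E 'pos|width|force'; python3 h.py .6234 .0843 .200 1.323
```

```text
tcp_pos: [0.3875, 0.288, 0.0528]
force: [-0.3, -0.8, 6.6]
gripper_width: 0.049
grasp_force: 61.2
turn [-0.    0.06 14.37] shift [-0.2354 -0.2044 -0.1469] | tcp [0.3875 0.288  0.0528] yaw 1.574 w 0.049 gf 61.2 F [-0.3 -0.8  6.6] q6 0.64 t 31.32
```

```bash
python3 -m handwheel '[[[0,0,0],[0,0,-0.02],0.03],[[0,0,0],[0,0,-0.06],0.03],[[0,0,0],[0,0,-0.10],0.03],[[0,0,0],[0,0,-0.145],0.03],[[0,0,7],[-0.04,-0.035,-0.147],0.03],[[0,0,14.4],[-0.08,-0.07,-0.147],0.03],[[0,0,14.4],[-0.12,-0.105,-0.147],0.03],[[0,0,14.4],[-0.16,-0.139,-0.147],0.03]]' | grep -E 'width|force';python3 h.py .6234 .0843 .200 1.323;python3 -m handwheel '[[[0,0,0],[-0.03,-0.04,0],0.03],[[0,0,0],[-0.05,-0.07,0],0.03],[[0,0,0],[-0.055,-0.08,0],0.03],[[0,0,0],[-0.055,-0.08,0],0.03],[[0,0,0],[-0.055,-0.08,0],0.03]]' | grep -E 'width|force';python3 h.py .6234 .0843 .0648 1.323
```

```text
force: [0.1, 0.7, -2.4]
gripper_width: 0.049
grasp_force: 62.4
turn [ 0.01 -0.04 -0.02] shift [-0.0885 -0.0437 -0.0014] | tcp [0.5484 0.1484 0.1987] yaw 1.323 w 0.049 gf 62.4 F [ 0.1  0.7 -2.4] q6 0.51 t 32.33
force: [0.3, -1.2, -2.1]
gripper_width: 0.0489
grasp_force: 62.5
turn [ 0.03 -0.05  0.04] shift [-0.0356  0.0344  0.1342] | tcp [0.5806 0.0596 0.199 ] yaw 1.324 w 0.0489 gf 62.5 F [ 0.3 -1.2 -2.1] q6 0.35 t 32.95
```

```bash
python3 -m handwheel '[[[0,0,0],[-0.02,0.019,0],0.03],[[0,0,0],[-0.035,0.034,0],0.03],[[0,0,0],[-0.035,0.034,0],0.03],[[0,0,0],[-0.035,0.034,0.04],0.03],[[0,0,0],[-0.035,0.034,0.08],0.03],[[0,0,0],[-0.035,0.034,0.11],0.03],[[0,0,0],[-0.035,0.034,0.122],0.03],[[0,0,0],[-0.035,0.034,0.122],0.03]]' | grep -E 'width|force';python3 -m handwheel '[[[0,0,0],[0,0,0],0.03]]' | grep -E 'force';python3 h.py .6234 .0843 .0648 1.323
```

```text
force: [-0.3, 0.4, -1.3]
gripper_width: 0.0486
grasp_force: 62.5
force: [0.2, -0.2, -1.9]
grasp_force: 62.5
turn [ 0.06  0.14 -0.02] shift [0.0015 0.0009 0.0139] | tcp [0.6246 0.083  0.0787] yaw 1.323 w 0.0489 gf 62.5 F [ 0.2 -0.2 -1.9] q6 0.38 t 34.08
```

```bash
python3 -m handwheel '[[[0,0,0],[0.0015,0.001,0.004],0.03],[[0,0,0],[0.0015,0.001,0.008],0.03],[[0,0,0],[0.0015,0.001,0.011],0.03],[[0,0,0],[0.0015,0.001,0.0125],0.03],[[0,0,0],[0.0015,0.001,0.0135],0.03],[[0,0,0],[0.0015,0.001,0.014],0.03],[[0,0,0],[0.0015,0.001,0.014],0.03]]' | grep -E 'force';python3 h.py .6234 .0843 .0648 1.323
```

```text
force: [-2.7, -0.9, 8.2]
grasp_force: 63.3
turn [ 0.01  0.05 -0.04] shift [-0.0009  0.0006 -0.    ] | tcp [0.6224 0.0839 0.0648] yaw 1.322 w 0.0486 gf 63.3 F [-2.7 -0.9  8.2] q6 0.38 t 34.95
```

```bash
python3 -m handwheel '[[[0,0,0],[0,0,0],0.06],[[0,0,0],[0,0,0],0.085],[[0,0,0],[0,0,0],0.085],[[0,0,0],[0,0,0],0.085],[[0,0,0],[0,0,-0.05],0.085],[[0,0,0],[0,0,-0.1],0.085],[[0,0,0],[0,0,-0.138],0.085],[[0,0,0],[0,0,-0.138],0.085]]'| grep -E 'width|force'; python3 h.py .4583 .2883 .200 1.5708
```

```text
force: [0.0, 0.1, 0.3]
gripper_width: 0.085
grasp_force: 0.0
turn [  0.11   0.43 -14.23] shift [0.2116 0.1566 0.004 ] | tcp [0.6248 0.0845 0.2051] yaw 1.322 w 0.085 gf 0.0 F [0.  0.1 0.3] q6 0.38 t 35.95
```

```bash
python3 -m handwheel '[[[0,0,-7],[0.045,0.033,0],0.085],[[0,0,-14.2],[0.09,0.066,0],0.085],[[0,0,-14.2],[0.135,0.1,0],0.085],[[0,0,-14.2],[0.18,0.133,0],0.085],[[0,0,-14.2],[0.2105,0.1566,0],0.085],[[0,0,-14.2],[0.2105,0.1566,0],0.085],[[0,0,-14.2],[0.2105,0.1566,0],0.085],[[0,0,-14.2],[0.2105,0.1566,0],0.085]]'| grep -E 'force'; python3 h.py .4583 .2883 .051 1.5708
```

```text
force: [-0.4, 0.0, -0.5]
grasp_force: 0.0
turn [-0.04 -0.02 -0.13] shift [-0.001   0.0017  0.1496] | tcp [0.4574 0.2867 0.2006] yaw 1.569 w 0.085 gf 0.0 F [-0.4  0.  -0.5] q6 0.56 t 36.95
```

```bash
python3 -m handwheel '[[[0,0,0],[0,0.001,0.03],0.085],[[0,0,0],[0,0.001,0.075],0.085],[[0,0,0],[0,0.001,0.115],0.085],[[0,0,0],[0,0.001,0.14],0.085],[[0,0,0],[0,0.001,0.147],0.085],[[0,0,0],[0,0.001,0.148],0.085],[[0,0,0],[0,0.001,0.148],0.085]]'| grep -E 'force';python3 h.py .4583 .2883 .051 1.5708;  python3 -m handwheel '[[[0,0,0],[0,0,0],0.06],[[0,0,0],[0,0,0],0.03],[[0,0,0],[0,0,0],0.03],[[0,0,0],[0,0,0],0.03]]'|grep -E 'width|force'; python3 h.py .5903 -.0475 .200 1.323
```

```text
force: [-0.7, -0.8, -0.7]
grasp_force: 0.0
turn [ 0.07  0.11 -0.06] shift [-0.0004 -0.0007  0.0032] | tcp [0.4579 0.289  0.0542] yaw 1.57 w 0.0853 gf 0.0 F [-0.7 -0.8 -0.7] q6 0.56 t 37.83
force: [-0.3, -2.3, 5.5]
gripper_width: 0.0488
grasp_force: 61.4
turn [ 0.05  0.08 14.17] shift [-0.1334 -0.3363 -0.1459] | tcp [0.4573 0.2889 0.0541] yaw 1.57 w 0.0488 gf 61.4 F [-0.3 -2.3  5.5] q6 0.56 t 38.33
```

```bash
python3 -m handwheel '[[[0,0,0],[0,0,-0.02],0.03],[[0,0,0],[0,0,-0.06],0.03],[[0,0,0],[0,0,-0.10],0.03],[[0,0,0],[0,0,-0.146],0.03],[[0,0,7],[-0.015,-0.04,-0.147],0.03],[[0,0,14.2],[-0.035,-0.09,-0.147],0.03],[[0,0,14.2],[-0.055,-0.14,-0.147],0.03],[[0,0,14.2],[-0.06,-0.15,-0.147],0.03]]' | grep -E 'width|force'; python3 -m handwheel '[[[0,0,0],[0,0,0],0.03]]'|grep force; python3 h.py .5903 -.0475 .200 1.323
```

```text
force: [-0.7, -0.1, -1.7]
gripper_width: 0.0487
grasp_force: 62.6
force: [-0.3, 1.1, -1.1]
grasp_force: 62.6
turn [ 0.02 -0.06 -0.12] shift [-0.1174 -0.1618 -0.0004] | tcp [0.5166 0.1383 0.1998] yaw 1.321 w 0.0487 gf 62.6 F [-0.3  1.1 -1.1] q6 0.51 t 39.45
```

```bash
python3 -m handwheel '[[[0,0,0],[-0.029,-0.04,0],0.03],[[0,0,0],[-0.065,-0.09,0],0.03],[[0,0,0],[-0.1,-0.138,0],0.03],[[0,0,0],[-0.1165,-0.161,0],0.03],[[0,0,0],[-0.1165,-0.161,0],0.03],[[0,0,0],[-0.1165,-0.161,0],0.03],[[0,0,0],[-0.1165,-0.161,0],0.03]]' | grep -E 'force'; python3 h.py .5903 -.0475 .0661 1.323
```

```text
force: [-0.3, -0.5, -2.2]
grasp_force: 62.9
turn [ 0.02 -0.04  0.1 ] shift [-0.0016 -0.003   0.134 ] | tcp [ 0.5895 -0.0443  0.2001] yaw 1.325 w 0.0486 gf 62.9 F [-0.3 -0.5 -2.2] q6 0.17 t 40.33
```

```bash
python3 -m handwheel '[[[0,0,0],[-0.001,-0.002,0.03],0.03],[[0,0,0],[-0.001,-0.002,0.07],0.03],[[0,0,0],[-0.001,-0.002,0.105],0.03],[[0,0,0],[-0.001,-0.002,0.12],0.03],[[0,0,0],[-0.001,-0.002,0.126],0.03],[[0,0,0],[-0.001,-0.002,0.126],0.03],[[0,0,0],[-0.001,-0.002,0.126],0.03]]' | grep -E 'force'; python3 h.py .5903 -.0475 .0661 1.323
```

```text
force: [-0.5, -0.3, -0.8]
grasp_force: 62.8
turn [ 0.03  0.15 -0.03] shift [0.0016 0.0004 0.0094] | tcp [ 0.5917 -0.0483  0.0755] yaw 1.322 w 0.049 gf 62.8 F [-0.5 -0.3 -0.8] q6 0.17 t 41.2
```

```bash
python3 -m handwheel '[[[0,0,0],[0.0012,0.0008,0.003],0.03],[[0,0,0],[0.0012,0.0008,0.006],0.03],[[0,0,0],[0.0012,0.0008,0.008],0.03],[[0,0,0],[0.0012,0.0008,0.009],0.03],[[0,0,0],[0.0012,0.0008,0.0095],0.03],[[0,0,0],[0.0012,0.0008,0.0095],0.03]]' | grep -E 'force';python3 h.py .5903 -.0475 .0661 1.323
```

```text
force: [-3.3, -0.4, 8.9]
grasp_force: 63.5
turn [ 0.01  0.05 -0.04] shift [-0.0008 -0.      0.    ] | tcp [ 0.5895 -0.0473  0.0661] yaw 1.322 w 0.0487 gf 63.5 F [-3.3 -0.4  8.9] q6 0.17 t 41.95
```

```bash
python3 -m handwheel '[[[0,0,0],[0,0,0],0.06],[[0,0,0],[0,0,0],0.085],[[0,0,0],[0,0,0],0.085],[[0,0,0],[0,0,0],0.085],[[0,0,0],[0,0,-0.05],0.085],[[0,0,0],[0,0,-0.1],0.085],[[0,0,0],[0,0,-0.136],0.085],[[0,0,0],[0,0,-0.136],0.085]]'| grep -E 'width|force'; python3 -m handwheel '[[[0,0,0],[0,0,0],0.085]]'|grep force; python3 h.py .529 .2886 .200 1.5708
```

```text
force: [0.4, -1.4, -0.6]
gripper_width: 0.0851
grasp_force: 0.0
force: [-0.1, -0.5, -0.4]
grasp_force: 0.0
turn [ -0.    -0.06 -14.24] shift [ 0.1408  0.3107 -0.    ] | tcp [ 0.5891 -0.0472  0.1999] yaw 1.322 w 0.0851 gf 0.0 F [-0.1 -0.5 -0.4] q6 0.17 t 43.08
```

```bash
python3 -m handwheel '[[[0,0,-7],[0.025,0.055,0],0.085],[[0,0,-14.2],[0.05,0.11,0],0.085],[[0,0,-14.2],[0.075,0.165,0],0.085],[[0,0,-14.2],[0.1,0.22,0],0.085],[[0,0,-14.2],[0.125,0.275,0],0.085],[[0,0,-14.2],[0.1408,0.3107,0],0.085],[[0,0,-14.2],[0.1408,0.3107,0],0.085],[[0,0,-14.2],[0.1408,0.3107,0],0.085]]'| grep -E 'force'; python3 -m handwheel '[[[0,0,0],[0,0,0],0.085]]'|grep force; python3 h.py .529 .2886 .051 1.5708
```

```text
force: [0.5, -0.7, 0.5]
grasp_force: 0.0
force: [-0.1, -0.4, -0.5]
grasp_force: 0.0
turn [-0.05 -0.07 -0.12] shift [0.0002 0.0015 0.1489] | tcp [0.5293 0.2872 0.1999] yaw 1.569 w 0.0847 gf 0.0 F [-0.1 -0.4 -0.5] q6 0.5 t 44.2
```

```bash
python3 -m handwheel '[[[0,0,0],[0,0.001,0.03],0.085],[[0,0,0],[0,0.001,0.075],0.085],[[0,0,0],[0,0.001,0.115],0.085],[[0,0,0],[0,0.001,0.14],0.085],[[0,0,0],[0,0.001,0.147],0.085],[[0,0,0],[0,0.001,0.148],0.085],[[0,0,0],[0,0.001,0.148],0.085]]'| grep -E 'force';python3 h.py .529 .2886 .051 1.5708;  python3 -m handwheel '[[[0,0,0],[0,0,0],0.06],[[0,0,0],[0,0,0],0.03],[[0,0,0],[0,0,0],0.03],[[0,0,0],[0,0,0],0.03]]'|grep -E 'width|force'; python3 h.py .5409 .0347 .200 1.323
```

```text
force: [-0.4, 0.1, 0.8]
grasp_force: 0.0
turn [ 0.07  0.12 -0.06] shift [ 0.0016 -0.0012  0.0029] | tcp [0.5306 0.2898 0.0539] yaw 1.57 w 0.0853 gf 0.0 F [-0.4  0.1  0.8] q6 0.5 t 45.08
force: [-0.6, -1.4, 6.1]
gripper_width: 0.0491
grasp_force: 61.2
turn [ 0.02  0.09 14.16] shift [-0.0113 -0.2549 -0.1464] | tcp [0.53   0.2896 0.0536] yaw 1.57 w 0.0491 gf 61.2 F [-0.6 -1.4  6.1] q6 0.5 t 45.58
```

```bash
python3 -m handwheel '[[[0,0,0],[0,0,-0.02],0.03],[[0,0,0],[0,0,-0.06],0.03],[[0,0,0],[0,0,-0.10],0.03],[[0,0,0],[0,0,-0.146],0.03],[[0,0,7],[-0.002,-0.04,-0.146],0.03],[[0,0,14.2],[-0.004,-0.09,-0.146],0.03],[[0,0,14.2],[-0.006,-0.14,-0.146],0.03],[[0,0,14.2],[-0.006,-0.15,-0.146],0.03]]' | grep -E 'width|force'; python3 -m handwheel '[[[0,0,0],[0,0,0],0.03]]'|grep force; python3 h.py .5409 .0347 .200 1.323
```

```text
force: [0.4, -0.3, -1.7]
gripper_width: 0.0487
grasp_force: 62.2
force: [-0.2, 0.7, -1.2]
grasp_force: 62.2
turn [ 0.03 -0.03 -0.11] shift [-0.0313 -0.1    -0.0016] | tcp [0.5353 0.1394 0.1985] yaw 1.321 w 0.0482 gf 62.2 F [-0.2  0.7 -1.2] q6 0.5 t 46.7
```

```bash
python3 -m handwheel '[[[0,0,0],[-0.0125,-0.04,0],0.03],[[0,0,0],[-0.025,-0.08,0],0.03],[[0,0,0],[-0.0308,-0.0985,0],0.03],[[0,0,0],[-0.0308,-0.0985,0],0.03],[[0,0,0],[-0.0308,-0.0985,0],0.03],[[0,0,0],[-0.0308,-0.0985,0],0.03]]' | grep -E 'force'; python3 h.py .5409 .0347 .0656 1.323
```

```text
force: [-1.1, 0.7, -1.2]
grasp_force: 62.5
turn [ 0.03 -0.01  0.06] shift [-0.0006 -0.0031  0.1329] | tcp [0.5411 0.0378 0.1985] yaw 1.324 w 0.0488 gf 62.5 F [-1.1  0.7 -1.2] q6 0.32 t 47.45
```

```bash
python3 -m handwheel '[[[0,0,0],[0,-0.0025,0.03],0.03],[[0,0,0],[0,-0.0025,0.07],0.03],[[0,0,0],[0,-0.0025,0.105],0.03],[[0,0,0],[0,-0.0025,0.12],0.03],[[0,0,0],[0,-0.0025,0.125],0.03],[[0,0,0],[0,-0.0025,0.125],0.03],[[0,0,0],[0,-0.0025,0.125],0.03]]' | grep -E 'force'; python3 h.py .5409 .0347 .0656 1.323
```

```text
force: [0.5, 0.4, -0.9]
grasp_force: 62.4
turn [ 0.05  0.14 -0.03] shift [0.0008 0.0003 0.0093] | tcp [0.5416 0.0342 0.0749] yaw 1.322 w 0.0488 gf 62.4 F [ 0.5  0.4 -0.9] q6 0.31 t 48.33
```

```bash
python3 -m handwheel '[[[0,0,0],[0.0004,0.0003,0.003],0.03],[[0,0,0],[0.0004,0.0003,0.006],0.03],[[0,0,0],[0.0004,0.0003,0.008],0.03],[[0,0,0],[0.0004,0.0003,0.009],0.03],[[0,0,0],[0.0004,0.0003,0.0095],0.03],[[0,0,0],[0.0004,0.0003,0.0095],0.03]]' | grep -E 'force';python3 h.py .5409 .0347 .0656 1.323
```

```text
force: [-3.1, -1.0, 10.3]
grasp_force: 63.4
turn [ 0.01  0.07 -0.04] shift [-0.0004  0.0005 -0.    ] | tcp [0.5404 0.0343 0.0656] yaw 1.322 w 0.0487 gf 63.4 F [-3.1 -1.  10.3] q6 0.31 t 49.08
```

```bash
python3 -m handwheel '[[[0,0,0],[0,0,0],0.06],[[0,0,0],[0,0,0],0.085],[[0,0,0],[0,0,0],0.085],[[0,0,0],[0,0,0],0.085],[[0,0,0],[0,0,-0.05],0.085],[[0,0,0],[0,0,-0.1],0.085],[[0,0,0],[0,0,-0.15],0.085],[[0,0,0],[0,0,-0.2],0.085]]'| grep -E 'width|force'; python3 -m handwheel '[[[0,0,0],[0.05,0,0],0.085],[[0,0,0],[0.1,0,0],0.085],[[0,0,0],[0.15,0,0],0.085],[[0,0,0],[0.2,0,0],0.085],[[0,0,0],[0.2,0,0],0.085],[[0,0,0],[0.2,0,0],0.085],[[0,0,0],[0.2,0,0],0.085]]'|grep -E 'pos|force'
python3 caps.py .016 '{"red":[0.6234,0.0843],"blue":[0.5903,-0.0475],"yellow":[0.5409,0.0347]}'
python3 - <<'E'
from h import *
t,s=Cam("top"),Cam("side")
a=cv2.resize(t.im[130:250,180:305],None,fx=3.2,fy=3.2,interpolation=cv2.INTER_CUBIC);b=cv2.resize(s.im[110:230,150:275],None,fx=3.2,fy=3.2,interpolation=cv2.INTER_CUBIC)
cv2.imwrite("pics/m5.png",np.hstack([a,b])[:,:,::-1])
E
```

```text
force: [0.6, -0.7, -0.3]
gripper_width: 0.085
grasp_force: 0.0
tcp_pos: [0.3475, 0.0836, 0.2642]
force: [0.1, -0.9, -1.2]
grasp_force: 0.0
red [([0.6239, 0.084], 268, [211.8, 157.1]), ([0.627, 0.079], 317, [187.5, 162.6])]
blue [([0.5922, -0.0471], 257, [281.3, 171.5]), ([0.5958, -0.0531], 252, [248.5, 134.5])]
yellow [([0.5387, 0.0344], 281, [238.8, 200.7]), ([0.5452, 0.0248], 243, [240.6, 167.1])]
```

View pics/m5.png

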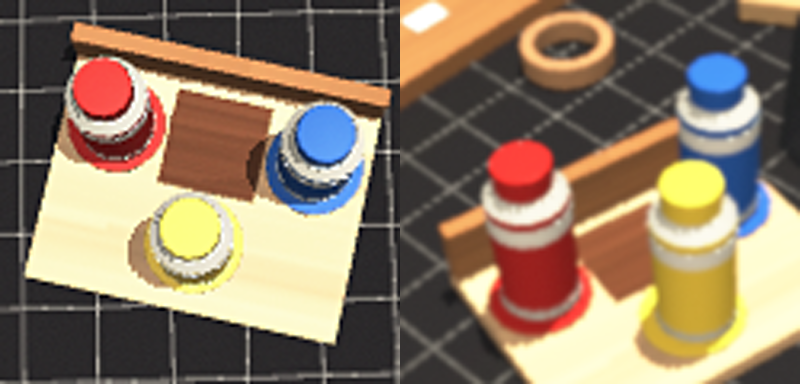

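Every can stands centred on its own colour, within about 2 mm, and the arm is clear. Handing in.

```bash
python3 -c "
from plant import manip
print(manip.hand_in())"
```

```text
the job is handed in; nothing more can be done
None
```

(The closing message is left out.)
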